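# Send the loaded shuttle into the tray sealer and start it

### The job

The blister trays are loaded: with the fingertips, push the sealing press's blue-fronted shuttle fully home under the press head, then swing the clear yellow-framed guard door fully shut, then press the green start button right down and let it come back up. Push gently, without slamming, so that the two white blisters stay seated in the nest; lift nothing, keep off the red emergency stop, and leave the loose things on the bench alone.

Things in the scene. Friction and masses are not known exactly. Their poses are not given: they have to be found in the camera images.
- press: Bench-top tray sealing press, fixed: grey base cabinet, aluminium deck 400 x 380 mm (top at z = 0.112 m), brass platen and grey air cylinders above. Origin on the bench under the middle of the deck's front edge; its x axis points into the machine (the way the shuttle is pushed), y to the left as one faces it, z up.
- head (a point): Lower front edge, middle, of the press head, 100 mm behind the press's front edge, z = 0.23 m; axes as the press. Head and columns lie behind it, 230 mm wide and up to z 0.46 m. Clear side panels with front posts stand at y = +-0.136 m of the press, 14 mm thick, from its front edge back, up to z 0.236 m. Between them, in front of the head, the top is open.
- shuttle (a joint): How far the loading shuttle is out, m: 0 = fully home (end stop), grows as it comes out towards -x of the press; starts at the loading position, 0.12. It runs on rails with about 3 N of friction plus 12 N per m/s and stays where it is left.
- shuttle_front (a point): Middle of the outer face of the shuttle's upright blue front plate, the face to push (along +x of the press). The plate is 170 mm wide (along the press's y), 8 mm thick and 55 mm tall: from 27.5 mm below to 27.5 mm above this point. Axes parallel to the press's. Home, this face is 4 mm behind the press's front edge.
- nest (a point): Middle of the nest floor on the shuttle, 165 mm behind its front plate's outer face; axes as the press. Two pockets side by side (134 x 67 mm, 14 mm deep), one blister in each.
- blister_a: White moulded plastic blister tray lying loose in the right-hand nest pocket, 122 x 56 x 20 mm, 40 g. Origin at the centre of its underside, z up.
- blister_b: The same, in the left-hand nest pocket.
- guard (a joint): Angle of the guard door, rad: 0 = fully shut against the front posts (end stop), grows as it swings out towards -x of the press; starts 1.5 to 1.95, that is about square to the front. The hinge has about 0.12 N m of friction and stays where it is left; there is no latch.
- guard_hinge (a point): Point on the door's vertical hinge axis at the door's mid height. In the press frame it is at (-0.008, -0.131, 0.176) m, the right-hand front corner. Seen from above the door opens anticlockwise. Axes turn with the door: y from the hinge to the free edge, -x out of the outer face.
- guard_face (a point): Point on the outer face of the guard door, 180 mm from the hinge, 28 mm below the top edge: push here. The door is a clear panel in a 10 mm thick yellow frame, 262 mm from hinge to free edge, z 0.118 to 0.234 m. A black bow handle stands 35 mm off the outer face, 252 mm from the hinge. Axes turn with the door: -x out of the outer face, y to the free edge.
- station: Push-button station, fixed: grey box with yellow top, 90 (x) x 170 (y) mm, top at z = 0.054 m. Origin at the centre of its underside. The green start button is at y = +0.042 m and the red emergency stop at y = -0.042 m on it, both about 40 mm across, 84 mm apart, facing up; tops at about z 0.076 (green) and 0.09 m (red).
- start (a joint): Travel of the green start button, m: 0 = up, 0.006 = fully down (about 5 N); springs back.
- start_top (a point): Centre of the top face of the green start button.
- estop (a joint): Travel of the red emergency stop button, m: 0 = up. Must not be pressed.
- estop_top (a point): Centre of the top face of the red emergency stop.
- spray_bottle: Bystander: white bottle with red cap, 60 mm across, 170 mm tall. Origin at the centre of its underside.
- tape_roll: Bystander: clear tape roll lying flat, 90 mm across, 24 mm high. Origin at the centre of its underside.
- screwdriver: Bystander: screwdriver lying on the bench, about 200 mm long along its x, 26 mm high, red handle. Origin under its middle.
- spare_blister: Bystander: a third white blister tray lying on the bench, 122 x 56 x 20 mm. Origin at the centre of its underside.
- parts_bin: Bystander: open blue bin of white mouldings, 150 x 110 x 70 mm. Origin at the centre of its underside.
- cup: Bystander: steel cup, 72 mm across, 85 mm tall. Origin at the centre of its underside.
Not all that is in view belongs to the job. Leave any brown or orange look-alike of the blister_b alone. There is more than one size of the station; the one meant has the size given above.

How it is judged:
By the outcome, as a careful person would: the job done as asked, in the order asked, and still so for the second after the job is handed in, with the robot touching nothing.
It also fails if it takes over 61 s, if anything falls off the work surface, if the arm or the gripper's body presses on something with over 40 N, if the wrist force passes 120 N, or if a joint passes its speed limit or range.

### The arm

A 6-joint arm with a two-finger parallel gripper is mounted at the origin on the work surface. World frame = base frame: x ahead of the robot, y to its left, z up, the work surface at z = 0. Lengths are in m, angles in rad, forces in N, time in s.
With the tool pointing down it reaches from about 0.425 to 0.95 m from the base axis. Payload 3.5 kg.
Tool frame: the origin (TCP) lies on the centre line of the jaws, within the pads' length; the fingertips stand 19 mm ahead of it and the grasp point (between the pads) is the TCP; z points along the fingers, y is the line along which they close (so a half turn about z gives the same grasp; the last joint's range is limited). The gripper opens to 85 mm and grips with 20 to 120 N. Pads are 22 mm wide; open, the fingers measure 114 mm over their backs; the gripper's body (76 mm by 85 mm) begins 54 mm behind the grasp point. The pads swing forward as they close: fully open they stand 13 mm farther back than shut.
Start: joints at [0.965, 0.286, 1.577, -0, 1.279, -0.15], TCP at [0.297, 0.606, 0.25] pointing down, gripper open.
Joint ranges: [-2.77, 2.77], [-0.9, 2.22], [0.21, 2.48], [-1.53, 4.67], [0.24, 2.81], [-2.84, 2.84]. Speed limits (rad/s): [2.79, 2.79, 3.14, 3.14, 3.14, 3.14].

### API

Orientations are given as a unit quaternion [x, y, z, w].
In Python, from plant import ctrl, imaging gives the robot as it stands. The module is installed in compiled form; this text tells all that it offers.
- The arm moves only by the shell command python3 -m handwheel 'ROWS' [OPENING] [FORCE]. ROWS is JSON, one flat list of numbers, 6 for each row, row after row: the shift along the world's x, y, z in units of 150 mm (1.0 is 150 mm), then the turn, a rotation vector about the world's x, y, z in units of 90 degrees (1.0 is 90 degrees). In form: [tx, ty, tz, rx, ry, rz, tx, ty, tz, rx, ry, rz, ...]. A call has 1 to 5 rows; each row shifts and turns the commanded pose from where the row before left it; what a row does not reach is not made up. A row lasts 1/12 s, in which the tool goes at most 41.7 mm and 7.16 degrees, less where a joint would pass 70% of its speed; a pose out of reach is approached as far as the arm can. A call with a number of a shift or a turn outside -1 to 1 is refused whole. A call with a gripper value outside its range is refused whole. OPENING is the opening, from 0 (shut) to 1 (fully open), set as the call begins (- or left out, the last holds). The fingers move at their own pace and stop on an object; FORCE is the grip in N (left out, the last holds). Time passes only in rows, so rows that do not move let the fingers close. It gives the time, the measured TCP pose, the force, the opening and the grip force at its end, in the units of the state.
- ctrl.get_state(): the state, without advancing time (a new reading comes with each control period).
- imaging.read_camera(name): name is "scene" or "top"; returns (picture, depth): 400x640x3 uint8, blue, green, red; 400x640 float32, m along the optical axis (not along the pixel's ray), 0 where there is no reading.
- imaging.get_calibration(name): a dict with "fovy" (degrees; the focal length in pixels is half the picture's height over the tangent of half this angle, whatever the lens; pixels are square), "cx", "cy" (the principal point, pixels), "distortion" ([k1, k2, p1, p2, k3] as OpenCV has them; the pictures are not rectified), "R" (3x3) and "t" (3): a world point X has camera coordinates R X + t. Camera axes: x right, y down, z forward; pixel columns grow to the right and rows downward; lengths in m; the calibration is good to about 2 mm. A picture is of the moment at which its call begins. get_calibration takes no time and is no camera call.
- ctrl.sign_off(): hands the job in; it is judged then, once.
The state is a dict: "time": time; "qpos": joint angles; "dq": joint speeds; "joint_efforts": joint torques, N m; "eef_pos": TCP position; "tcp_rot": TCP orientation; "contact_force": force on the tool from outside, world axes, zero at the start; "wrist_torque": the same for the moment, N m; "opening": opening from 0.0 (shut) to 1.0 (fully open); "finger_force": force on a finger pad.
Only numpy, scipy, OpenCV 4.12 (cv2) and the standard library are available. Lean on these libraries where they do the work, as an engineer would, in place of code of your own. Each camera call takes 0.05 s, during which the arm holds its last target. There are 200 camera calls.

## Working session

There is one attempt and no reset: what is moved stays moved. The work goes in short steps, Python scripts to look and compute and a shell command to move; the robot and the scene stay as the last step left them, time stands still between calls to the robot, and variables do not carry over. Pictures are saved under pics/ and viewed, at most 10 in all, crops included, and the job is handed in when it is done.

```bash
mkdir -p pics
cat > h.py <<'E'
import numpy as np, cv2, sys
from plant import ctrl, imaging
def cal(n):
    c=imaging.get_calibration(n); f=200/np.tan(np.radians(c["fovy"])/2)
    K=np.array([[f,0,c["cx"]],[0,f,c["cy"]],[0,0,1]]); return K,np.array(c["distortion"]),np.array(c["R"]),np.array(c["t"])
def ray(n,u,v):
    K,d,R,t=cal(n); p=cv2.undistortPoints(np.array([[[u,v]]],float),K,d)[0,0]; return R.T@np.array([p[0],p[1],1]), -R.T@t
def atz(n,u,v,z):
    r,c=ray(n,u,v); return c+r*(z-c[2])/r[2]
def atd(n,u,v,D):
    r,c=ray(n,u,v); return c+r*D
def proj(n,X):
    K,d,R,t=cal(n); return cv2.projectPoints(np.array(X,float).reshape(-1,1,3),cv2.Rodrigues(R)[0],t,K,d)[0][:,0]
E
python3 - <<'E'
from h import *
for n in("scene","top"):
    i,d=imaging.read_camera(n); cv2.imwrite(f"pics/{n}0.png",i); np.save(f"pics/{n}0.npy",d); cv2.imwrite(f"pics/{n}0b.png",cv2.resize(i,(800,500),interpolation=cv2.INTER_CUBIC))
    K,_,R,t=cal(n);print(n,-R.T@t,R[2],K[0,0])
print(ctrl.get_state())
E
```

```text
scene [ 1.03260974 -0.60082248  1.4336426 ] [-0.35064772  0.41666615 -0.83871061] 453.1051437935188
top [0.27642058 0.0044834  1.74880002] [ 0.13047288  0.01548154 -0.991331  ] 424.95082630626433
{'time': 0.1, 'qpos': array([ 9.64965136e-01,  2.87133210e-01,  1.57801053e+00,  9.97236851e-06,
        1.27861055e+00, -1.50038336e-01]), 'dq': array([ 0.00010622, -0.00187676, -0.00278061, -0.00294359, -0.00151398,
       -0.0005698 ]), 'joint_efforts': array([ 1.70567277e-03, -4.07296264e+01, -2.93700796e+01, -7.32371927e-05,
        3.41201237e-03,  1.28917617e-05]), 'eef_pos': array([0.29679755, 0.60563898, 0.2490589 ]), 'tcp_rot': array([ 2.25930115e-01,  9.74142913e-01, -1.00278075e-03, -4.03259734e-04]), 'contact_force': array([ 0.31906648, -0.06178164, -0.4203502 ]), 'wrist_torque': array([-0.00268374, -0.01807145,  0.04127241]), 'finger_force': 0.0, 'opening': 1.001824049804025}
```

View pics/scene0b.png

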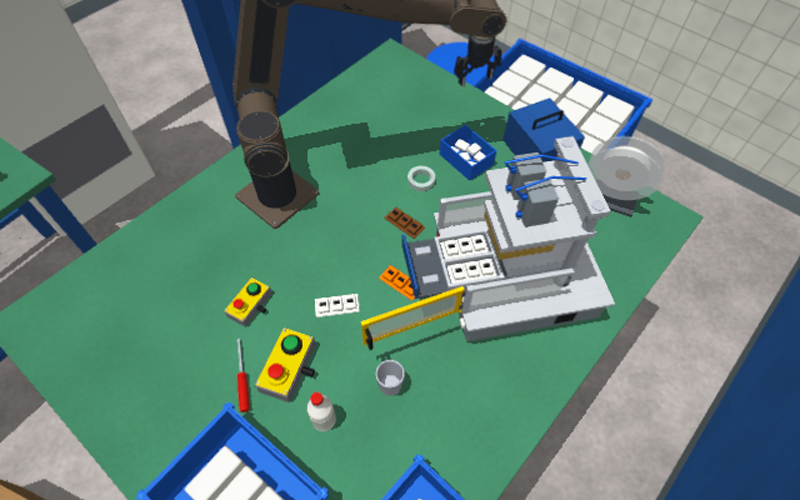

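View pics/top0b.png

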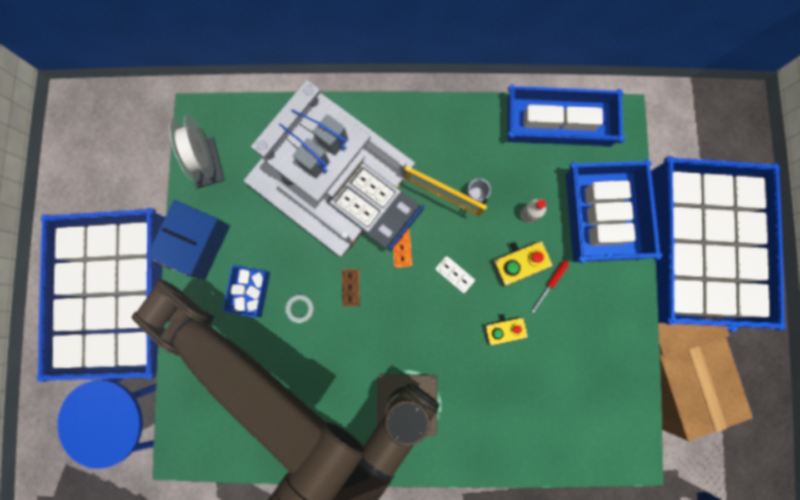

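The scene view shows the press at (520,250), the open door at (415,318) and the larger station at (286,362). In the top view, the shuttle front is at (405,225) and the large station at (522,262). The smaller station at (505,330) is a decoy. I'll enlarge crops to measure from.

Run:
```python
from h import *
def crop(n,x,y,w,h,s,o):
    i=cv2.imread(f"pics/{n}0.png")[y:y+h,x:x+w]; cv2.imwrite(o,cv2.resize(i,None,fx=s,fy=s,interpolation=cv2.INTER_CUBIC))
crop("top",190,60,200,150,4,"pics/c1.png")
crop("scene",280,160,200,130,4,"pics/c2.png")
crop("scene",195,250,70,75,7,"pics/c3.png")
```

```text
(no output)
```

View pics/c1.png

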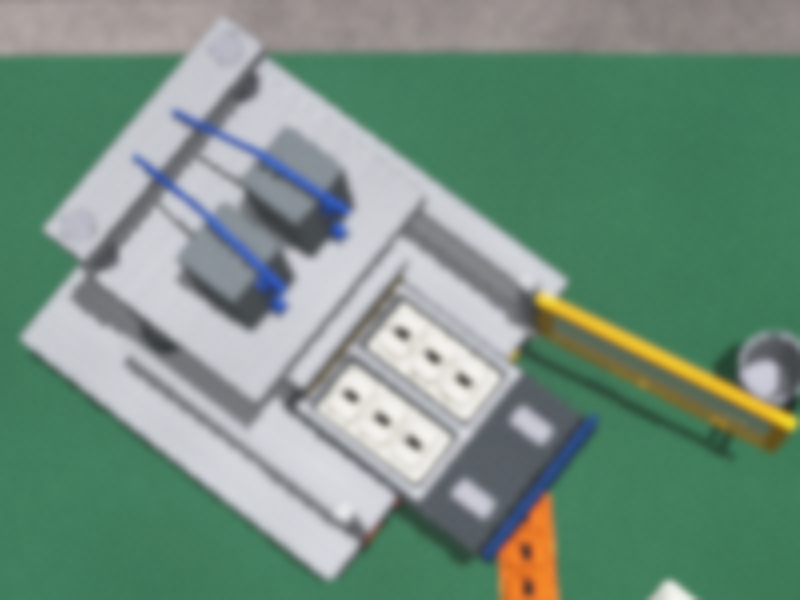

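View pics/c2.png

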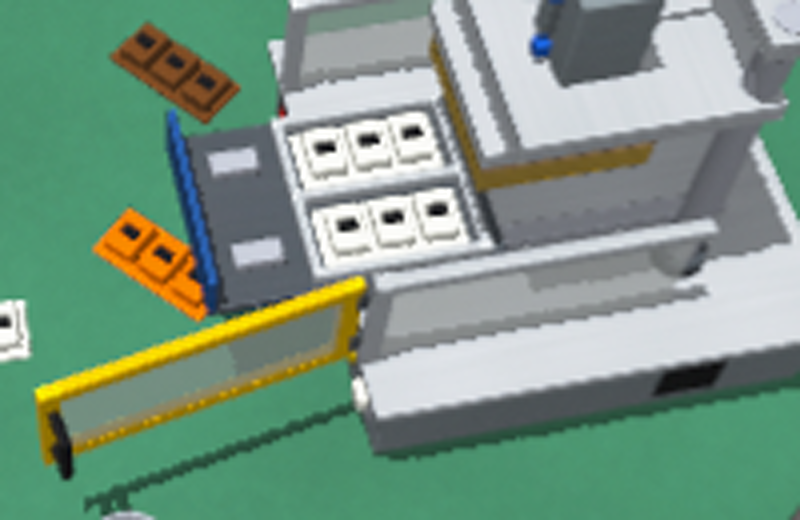

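View pics/c3.png

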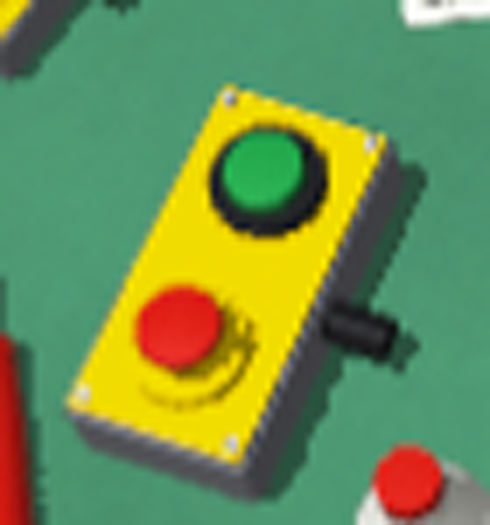

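Run:
```python
from h import *
np.set_printoptions(precision=4,suppress=True)
T=lambda x,y,z:atz("top",190+x/4-.4,60+y/4-.4,z)
S=lambda x,y,z:atz("scene",280+x/4-.4,160+y/4-.4,z)
fr,fl,rl=T(567,283,.112),T(332,580,.112),T(22,338,.112)
print("deck",fr,fl,rl,np.linalg.norm(fr-fl),np.linalg.norm(rl-fl))
print("scene deck fr",S(370,415,.112))
dh,de=T(540,297,.234),T(793,425,.234); print("door",dh,de,np.linalg.norm(dh-de))
print("door scene",S(362,285,.234),S(38,393,.234))
for z in(.13,.15,.17,.19):
    print(z,"plate",T(597,418,z),T(490,558,z),"scene",S(172,113,z),)
G=lambda x,y,z:atz("scene",195+x/7-.4,250+y/7-.4,z)
print("green",G(263,168,.076),atz("top",512/1.25,268/1.25,.076)," red",G(178,322,.09),atz("top",537/1.25,257/1.25,.09))
cs=[G(230,87,.054),G(388,138,.054),G(240,465,.054),G(68,405,.054)];print(np.array(cs),np.mean(cs,0))
dS=np.load("pics/scene0.npy");dT=np.load("pics/top0.npy")
print("depth plate top", [atd("top",190+x/4,60+y/4,dT[int(60+y/4),int(190+x/4)]) for x,y in((592,424),(543,488),(494,551))])
print("depth shuttle deck", [atd("top",190+x/4,60+y/4,dT[int(60+y/4),int(190+x/4)]) for x,y in((530,475),(555,425),(470,500))])
print("depth green", [atd("scene",195+x/7,250+y/7,dS[int(250+y/7),int(195+x/7)]) for x,y in((263,168),(178,322))])
```

```text
deck [ 0.767  -0.0212  0.112 ] [0.4683 0.2059 0.112 ] [0.7097 0.5231 0.112 ] 0.37528561944022987 0.39866121883108824
scene deck fr [ 0.7617 -0.0225  0.112 ]
door [0.717  0.0054 0.234 ] [ 0.5985 -0.2251  0.234 ] 0.2592471199459422
door scene [0.7167 0.0051 0.234 ] [ 0.5951 -0.222   0.234 ]
0.13 plate [ 0.6263 -0.0506  0.13  ] [0.4885 0.0519 0.13  ] scene [0.4604 0.0829 0.13  ]
0.15 plate [ 0.622  -0.0499  0.15  ] [0.4859 0.0513 0.15  ] scene [0.4691 0.0724 0.15  ]
0.17 plate [ 0.6176 -0.0492  0.17  ] [0.4833 0.0508 0.17  ] scene [0.4779 0.0619 0.17  ]
0.19 plate [ 0.6133 -0.0485  0.19  ] [0.4806 0.0502 0.19  ] scene [0.4867 0.0515 0.19  ]
green [ 0.4387 -0.3332  0.076 ] [ 0.4371 -0.3326  0.076 ]  red [ 0.4708 -0.4103  0.09  ] [ 0.471  -0.4095  0.09  ]
[[ 0.3869 -0.3111  0.054 ]
 [ 0.4618 -0.28    0.054 ]
 [ 0.5258 -0.4315  0.054 ]
 [ 0.4481 -0.4632  0.054 ]] [ 0.4557 -0.3714  0.054 ]
depth plate top [array([ 0.613 , -0.0464,  0.1572]), array([ 0.55  , -0.    ,  0.1619]), array([0.4873, 0.0454, 0.1779])]
depth shuttle deck [array([0.5658, 0.0125, 0.1431]), array([ 0.6156, -0.0113,  0.139 ]), array([0.5401, 0.0695, 0.1492])]
depth green [array([ 0.4401, -0.333 ,  0.0746]), array([ 0.4721, -0.4101,  0.0885])]
```

The views agree with each other. All positions below are world xy.

| Item | Position or value |
|---|---|
| Press front-edge middle | about (0.615, 0.092) |
| Press yaw | 52.8° |
| Shuttle front face | about (0.546, 0.0) |
| Hinge | about (0.715, 0.006) |
| Door opening | about 99° |
| Green button | (0.439, -0.333) |
| Red stop | (0.471, -0.410) |

Next I'll close the fingers and swing round to the front of the shuttle.

```bash
python3 -m handwheel '[0.04,-0.12,0,0,0,-0.066, 0.085,-0.253,0,0,0,-0.066, 0.085,-0.253,0,0,0,-0.066, 0.085,-0.253,0,0,0,-0.066, 0.085,-0.253,0,0,0,-0.066]' 0
python3 -m handwheel '[0.085,-0.253,0,0,0,-0.066, 0.085,-0.253,0,0,0,-0.066, 0.085,-0.253,0,0,0,-0.066, 0.085,-0.253,0,0,0,-0.066, 0.085,-0.253,0,0,0,-0.066]'
python3 -m handwheel '[0.085,-0.253,0,0,0,-0.066, 0.085,-0.253,0,0,0,-0.066, 0.085,-0.253,0,0,0,-0.066, 0.085,-0.253,0,0,0,-0.066, 0.085,-0.253,0,0,0,-0.066]'
python3 -m handwheel '[0.085,-0.253,0,0,0,-0.066, 0.085,-0.253,0,0,0,-0.066, 0.045,-0.13,0,0,0,0, 0,0,0,0,0,0]'
```

```text
time: 0.52
eef_pos: [0.3539, 0.4345, 0.2496]
tcp_rot: [0.47, 0.883, -0.001, -0.0]
contact_force: [0.1, 0.3, 0.0]
opening: 0.297
finger_force: 0.0
time: 0.93
eef_pos: [0.4176, 0.2447, 0.2499]
tcp_rot: [0.681, 0.733, -0.0, -0.0]
contact_force: [0.5, 0.3, 0.4]
opening: 0.0
finger_force: 0.0
time: 1.35
eef_pos: [0.4815, 0.0549, 0.2501]
tcp_rot: [0.846, 0.534, -0.0, -0.0]
contact_force: [0.5, -0.0, 0.6]
opening: 0.002
finger_force: 0.0
time: 1.68
eef_pos: [0.5146, -0.0424, 0.2499]
tcp_rot: [0.896, 0.443, -0.0, 0.0]
contact_force: [0.3, -0.3, 0.9]
opening: 0.003
finger_force: 0.0
```

```bash
python3 -m handwheel '[0,0,-0.16,0,0,0, 0,0,-0.16,0,0,0, 0,0,-0.16,0,0,0, 0,0,-0.16,0,0,0, 0,0,0,0,0,0]'
python3 - <<'E'
from h import *
a,d=imaging.read_camera("scene"); b,_=imaging.read_camera("top")
r=lambda i,x,y:cv2.resize(i[y:y+100,x:x+130],None,fx=4,fy=4,interpolation=cv2.INTER_CUBIC)
cv2.imwrite("pics/s1.png",cv2.resize(np.vstack([r(a,270,160),r(b,260,100)]),(390,600)))
E
```

```text
time: 2.1
eef_pos: [0.5098, -0.0368, 0.1486]
tcp_rot: [0.895, 0.446, -0.004, -0.004]
contact_force: [-0.9, 0.7, -1.2]
opening: -0.001
finger_force: 0.0
```

View pics/s1.png

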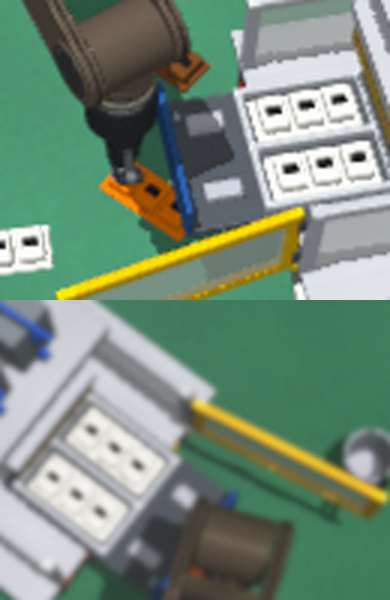

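The view shows the fingers upright in front of the blue plate, above the orange tray and clear of it. The blisters are still seated. The pose drifted a few mm, so I'll check that before pushing.

```bash
python3 -m handwheel '[0,0,0,0,0,0, 0,0,0,0,0,0, 0,0,0,0,0,0]'
python3 -c "
from h import *
s=ctrl.get_state();print(s['qpos'],s['dq'],s['eef_pos'],s['contact_force'],s['wrist_torque'])"
```

```text
time: 2.45
eef_pos: [0.5149, -0.0387, 0.1563]
tcp_rot: [0.895, 0.446, 0.001, 0.001]
contact_force: [-0.6, 0.2, -0.5]
opening: -0.004
finger_force: 0.0
[-2.71747604e-01  3.48243421e-02  2.04388105e+00  6.01762556e-05
  1.05938205e+00  3.75377716e-01] [-2.08404664e-03  3.91857474e-03  6.77233739e-03  3.07604885e-05
 -4.94895134e-04  7.55753202e-04] [ 0.51494358 -0.03872785  0.15629716] [-0.59948634  0.19342924 -0.49990532] [ 0.00352701 -0.00307175  0.03508121]
```

```bash
python3 -m handwheel '[0.03,0.04,0,0,0,0, 0.04,0.053,0,0,0,0, 0.03,0.04,0,0,0,0, 0.016,0.021,0,0,0,0, 0.012,0.016,0,0,0,0]'
python3 -m handwheel '[0.012,0.016,0,0,0,0, 0.012,0.016,0,0,0,0, 0.012,0.016,0,0,0,0, 0.012,0.016,0,0,0,0, 0.012,0.016,0,0,0,0]'
python3 -m handwheel '[0.014,0.018,0,0,0,0, 0.016,0.021,0,0,0,0, 0.018,0.024,0,0,0,0, 0.02,0.026,0,0,0,0, 0.02,0.026,0,0,0,0]'
```

```text
time: 2.87
eef_pos: [0.5335, -0.0123, 0.1544]
tcp_rot: [0.895, 0.446, 0.0, 0.0]
contact_force: [0.0, -0.5, -0.2]
opening: 0.002
finger_force: 0.0
time: 3.28
eef_pos: [0.5418, -0.0014, 0.1542]
tcp_rot: [0.895, 0.445, -0.001, 0.0]
contact_force: [-2.0, -3.0, 0.4]
opening: 0.0
finger_force: 0.0
time: 3.7
eef_pos: [0.5554, 0.0165, 0.1541]
tcp_rot: [0.895, 0.445, -0.0, -0.0]
contact_force: [-2.3, -3.1, -0.2]
opening: 0.001
finger_force: 0.0
```

```bash
python3 -m handwheel '[0.02,0.0265,0,0,0,0, 0.02,0.0265,0,0,0,0, 0.02,0.0265,0,0,0,0, 0.02,0.0265,0,0,0,0, 0.02,0.0265,0,0,0,0]'
python3 -m handwheel '[0.02,0.0265,0,0,0,0, 0.02,0.0265,0,0,0,0, 0.02,0.0265,0,0,0,0, 0.02,0.0265,0,0,0,0, 0.02,0.0265,0,0,0,0]'
```

```text
time: 4.12
eef_pos: [0.5706, 0.0364, 0.1542]
tcp_rot: [0.895, 0.445, -0.0, 0.0]
contact_force: [-1.2, -3.9, -1.0]
opening: 0.003
finger_force: 0.0
time: 4.53
eef_pos: [0.5855, 0.0563, 0.1542]
tcp_rot: [0.895, 0.445, -0.0, -0.0]
contact_force: [-1.5, -3.2, -0.5]
opening: 0.001
finger_force: 0.0
```

```bash
python3 -m handwheel '[0.02,0.0265,0,0,0,0, 0.02,0.0265,0,0,0,0, 0.02,0.0265,0,0,0,0, 0.02,0.0265,0,0,0,0, 0.016,0.021,0,0,0,0]'
python3 -m handwheel '[0.012,0.016,0,0,0,0, 0.01,0.0133,0,0,0,0, 0.008,0.0106,0,0,0,0, 0.008,0.0106,0,0,0,0, 0.008,0.0106,0,0,0,0]'
```

```text
time: 4.95
eef_pos: [0.6, 0.0755, 0.1544]
tcp_rot: [0.895, 0.446, 0.0, -0.0]
contact_force: [-1.4, -4.1, -1.5]
opening: 0.002
finger_force: 0.0
time: 5.37
eef_pos: [0.6066, 0.0843, 0.1544]
tcp_rot: [0.895, 0.445, -0.0, -0.0]
contact_force: [-1.5, -3.2, -0.3]
opening: 0.001
finger_force: 0.0
```

```bash
python3 -m handwheel '[0.006,0.008,0,0,0,0, 0.006,0.008,0,0,0,0, 0.006,0.008,0,0,0,0]'
```

```text
time: 5.62
eef_pos: [0.6093, 0.0878, 0.1544]
tcp_rot: [0.895, 0.445, -0.0, -0.0]
contact_force: [-1.4, -2.9, -1.0]
opening: -0.001
finger_force: 0.0
```

```bash
python3 -m handwheel '[0.006,0.008,0,0,0,0, 0.006,0.008,0,0,0,0]'
```

```text
time: 5.78
eef_pos: [0.6096, 0.0883, 0.1544]
tcp_rot: [0.895, 0.446, -0.004, 0.001]
contact_force: [-10.1, -13.2, 4.8]
opening: 0.001
finger_force: 0.0
```

The shuttle reached the end stop at (0.6096, 0.0883), with the force rising from about 3 N to 17 N. Now I'll back off, rise, and cross over the door to its outer side.

```bash
python3 -m handwheel '[-0.02,-0.0265,0,0,0,0, -0.06,-0.08,0,0,0,0, -0.08,-0.106,0,0,0,0, -0.06,-0.08,0.08,0,0,0, -0.02,-0.026,0.2,0,0,0]'
python3 -m handwheel '[0,0,0.25,0,0,0, 0,0,0.25,0,0,0, 0,0,0.2,0,0,0, 0,0,0.06,0,0,0, 0,0,0,0,0,0]'
python3 - <<'E'
from h import *
s=ctrl.get_state();print(s['eef_pos'],(np.array([.675+.015,-.176-.008,.31])-s['eef_pos'])/.15)
a,d=imaging.read_camera("scene"); b,_=imaging.read_camera("top")
r=lambda i,x,y:cv2.resize(i[y:y+100,x:x+130],None,fx=4,fy=4,interpolation=cv2.INTER_CUBIC)
cv2.imwrite("pics/s2.png",cv2.resize(np.vstack([r(a,310,160),r(b,260,90)]),(390,600)))
E
```

```text
time: 6.2
eef_pos: [0.5716, 0.0422, 0.192]
tcp_rot: [0.896, 0.445, -0.003, -0.003]
contact_force: [0.1, -0.2, -0.8]
opening: 0.003
finger_force: 0.0
time: 6.62
eef_pos: [0.577, 0.0429, 0.3153]
tcp_rot: [0.895, 0.446, 0.005, 0.002]
contact_force: [0.8, 0.3, 0.1]
opening: 0.002
finger_force: 0.0
[0.57701571 0.04285002 0.31528864] [ 0.75322859 -1.51233345 -0.03525763]
```

View pics/s2.png

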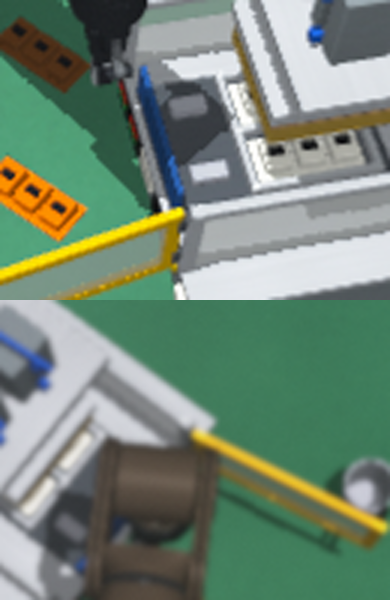

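The shuttle is home with the blue plate at the front edge, and the blisters are seated under the head. Crossing over the door.

```bash
python3 -m handwheel '[0.03,-0.06,0,0,0,0.06, 0.055,-0.11,0,0,0,0.079, 0.055,-0.11,0,0,0,0.079, 0.055,-0.11,0,0,0,0.079, 0.055,-0.11,0,0,0,0.079]'
python3 -m handwheel '[0.055,-0.11,0,0,0,0.079, 0.055,-0.11,0,0,0,0.079, 0.055,-0.11,0,0,0,0.079, 0.055,-0.11,0,0,0,0.079, 0.055,-0.11,0,0,0,0.079]'
python3 -m handwheel '[0.055,-0.11,0,0,0,0.079, 0.055,-0.11,0,0,0,0.079, 0.055,-0.11,0,0,0,0.079, 0.055,-0.11,0,0,0,0.079, 0.03,-0.06,0,0,0,0.06]'
python3 -m handwheel '[0,0,0,0,0,0, 0,0,0,0,0,0, 0,0,0,0,0,0]'
```

```text
time: 7.13
eef_pos: [0.6118, -0.0328, 0.3064]
tcp_rot: [0.725, 0.689, -0.001, -0.003]
contact_force: [-0.3, 0.4, 0.3]
opening: -0.0
finger_force: 0.0
time: 7.55
eef_pos: [0.6532, -0.1154, 0.3061]
tcp_rot: [0.48, 0.877, -0.0, -0.003]
contact_force: [0.1, -0.1, -0.2]
opening: 0.003
finger_force: 0.0
time: 7.97
eef_pos: [0.691, -0.1914, 0.3056]
tcp_rot: [0.204, 0.979, 0.001, -0.003]
contact_force: [0.1, 0.2, 0.3]
opening: 0.004
finger_force: 0.0
time: 8.22
eef_pos: [0.6907, -0.1892, 0.3081]
tcp_rot: [0.208, 0.978, 0.001, -0.002]
contact_force: [0.4, 0.8, -0.5]
opening: -0.003
finger_force: 0.0
```

Run:
```python
from h import *
from scipy.spatial.transform import Rotation as Ro
s=ctrl.get_state();p=s['eef_pos'];H=np.array([.7133,.0082])
y=Ro.from_quat(s['tcp_rot']).as_matrix()[:,1];print(p,"yaw y",np.degrees(np.arctan2(y[1],y[0])))
a=np.radians(242.3);dy=np.array([np.cos(a),np.sin(a)]);dx=np.array([dy[1],-dy[0]])
print("in door frame x,y",dx@(p[:2]-H),dy@(p[:2]-H))
a,d=imaging.read_camera("scene"); b,_=imaging.read_camera("top")
r=lambda i,x,y:cv2.resize(i[y:y+100,x:x+130],None,fx=4,fy=4,interpolation=cv2.INTER_CUBIC)
cv2.imwrite("pics/s3.png",cv2.resize(np.vstack([r(a,270,170),r(b,280,90)]),(390,600)))
```

```text
[ 0.69070259 -0.18922194  0.30808879] yaw y 66.04144501852838
in door frame x,y -0.07176241092034705 0.1853003549088348
```

View pics/s3.png

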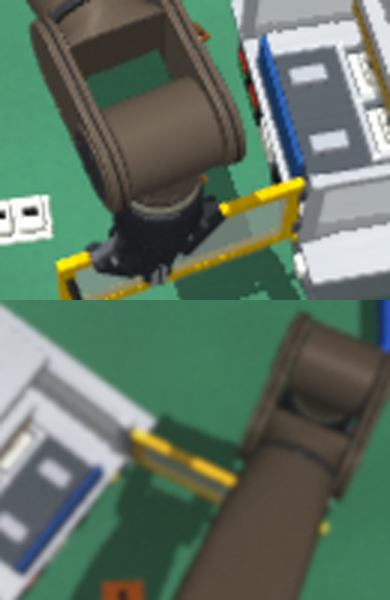

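The fingers are on the outer side of the door, about 70 mm off it and above the cup. The door hasn't been touched. Now I'll work out the arc.

```bash
python3 -m handwheel '[0,0,-0.16,0,0,-0.02, 0,0,-0.2,0,0,-0.02, 0,0,-0.2,0,0,0, 0,0,-0.1,0,0,0, 0,0,0,0,0,0]'
python3 -m handwheel '[0,0,0,0,0,0, 0,0,0,0,0,0]'
cat > arc.py <<'E'
from h import *
np.set_printoptions(precision=3,suppress=True)
H=np.array([.7133,.0082])
def P(a,off=.018,r=.18):
    a=np.radians(a);y=np.array([np.cos(a),np.sin(a)]);return H+r*y-off*np.array([y[1],-y[0]])
E
python3 - <<'E'
from arc import *
p=ctrl.get_state()['eef_pos'];print(p,"to 35mm off",(P(242.3,.035)-p[:2])/.15,"to 18",(P(242.3)-P(242.3,.035))/.15)
A=242.3-3.5*np.arange(30);Q=[P(a) for a in A]
for a,d in zip(A[1:],np.diff(Q,axis=0)/.15): print(round(a,1),d)
E
```

```text
time: 8.73
eef_pos: [0.6888, -0.1885, 0.2055]
tcp_rot: [0.237, 0.971, 0.001, -0.005]
contact_force: [-0.7, 0.2, -0.9]
opening: -0.0
finger_force: 0.0
time: 8.9
eef_pos: [0.6923, -0.1903, 0.2139]
tcp_rot: [0.237, 0.971, -0.0, 0.002]
contact_force: [-0.2, 0.3, -0.4]
opening: 0.001
finger_force: 0.0
[ 0.692 -0.19   0.214] to 35mm off [-0.212  0.153] to 18 [-0.1    0.053]
238.8 [-0.067  0.03 ]
235.3 [-0.065  0.034]
231.8 [-0.063  0.038]
228.3 [-0.061  0.041]
224.8 [-0.058  0.045]
221.3 [-0.055  0.049]
217.8 [-0.052  0.052]
214.3 [-0.049  0.055]
210.8 [-0.046  0.058]
207.3 [-0.042  0.061]
203.8 [-0.038  0.063]
200.3 [-0.034  0.065]
196.8 [-0.03   0.067]
193.3 [-0.026  0.069]
189.8 [-0.022  0.07 ]
186.3 [-0.018  0.072]
182.8 [-0.013  0.072]
179.3 [-0.009  0.073]
175.8 [-0.004  0.074]
172.3 [0.    0.074]
168.8 [0.005 0.074]
165.3 [0.009 0.073]
161.8 [0.014 0.072]
158.3 [0.018 0.071]
154.8 [0.022 0.07 ]
151.3 [0.027 0.069]
147.8 [0.031 0.067]
144.3 [0.035 0.065]
140.8 [0.039 0.063]
```

```bash
python3 -m handwheel '[-0.07,0.05,0,0,0,0, -0.08,0.06,0,0,0,0, -0.06,0.043,-0.01,0,0,0, -0.025,0.013,0,0,0,0, -0.025,0.013,0,0,0,0]'
python3 -m handwheel '[-0.025,0.013,0,0,0,0, -0.025,0.014,0,0,0,0, -0.025,0.013,0,0,0,-0.01, -0.034,0.016,0,0,0,-0.02, -0.034,0.016,0,0,0,-0.02]'
python3 -c "
from arc import *
p=ctrl.get_state()['eef_pos'];print(p)"
```

```text
time: 9.32
eef_pos: [0.6531, -0.1635, 0.2126]
tcp_rot: [0.237, 0.971, -0.0, 0.002]
contact_force: [-0.1, -0.2, 1.5]
opening: 0.002
finger_force: 0.0
time: 9.73
eef_pos: [0.6314, -0.1531, 0.2113]
tcp_rot: [0.277, 0.961, -0.0, 0.001]
contact_force: [-0.2, -0.6, 2.5]
opening: -0.0
finger_force: 0.0
[ 0.631 -0.153  0.211]
```

The door friction is too small to register as a force, so I'll follow the arc and check by picture.

```bash
python3 -m handwheel '[-0.065,0.034,0,0,0,-0.039, -0.063,0.038,0,0,0,-0.039, -0.061,0.041,0,0,0,-0.039, -0.058,0.045,0,0,0,-0.039, -0.055,0.049,0,0,0,-0.039]'
python3 -m handwheel '[-0.052,0.052,0,0,0,-0.039, -0.049,0.055,0,0,0,-0.039, -0.046,0.058,0,0,0,-0.039, -0.042,0.061,0,0,0,-0.039, -0.038,0.063,0,0,0,-0.039]'
python3 - <<'E'
from arc import *
p=ctrl.get_state()['eef_pos'];v=p[:2]-H;r=np.hypot(*v);print(p,r,"door",np.degrees(np.arctan2(v[1],v[0]))%360-np.degrees(np.arcsin(.018/r)))
a,d=imaging.read_camera("scene"); b,_=imaging.read_camera("top")
r=lambda i,x,y:cv2.resize(i[y:y+100,x:x+130],None,fx=4,fy=4,interpolation=cv2.INTER_CUBIC)
cv2.imwrite("pics/s4.png",cv2.resize(np.vstack([r(a,270,160),r(b,260,90)]),(390,600)))
E
```

```text
time: 10.15
eef_pos: [0.5861, -0.1216, 0.2112]
tcp_rot: [0.421, 0.907, 0.0, 0.002]
contact_force: [3.3, 1.0, 3.5]
opening: 0.001
finger_force: 0.0
time: 10.57
eef_pos: [0.5521, -0.0782, 0.2112]
tcp_rot: [0.554, 0.832, 0.001, 0.002]
contact_force: [1.7, 0.0, 2.9]
opening: 0.002
finger_force: 0.0
[ 0.552 -0.078  0.211] 0.18287484236495333 door 202.5322944907048
```

View pics/s4.png

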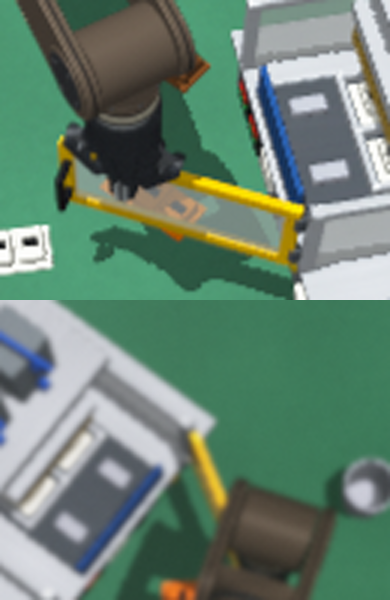

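The door is swinging with the fingers and is now at about 202°, where shut is about 143°. I'll continue and slow down near the end.

```bash
python3 -m handwheel '[-0.034,0.065,0,0,0,-0.039, -0.03,0.067,0,0,0,-0.039, -0.026,0.069,0,0,0,-0.039, -0.022,0.07,0,0,0,-0.039, -0.018,0.072,0,0,0,-0.039]'
python3 -m handwheel '[-0.013,0.072,0,0,0,-0.039, -0.009,0.073,0,0,0,-0.039, -0.004,0.074,0,0,0,-0.039, 0,0.074,0,0,0,-0.039, 0.005,0.074,0,0,0,-0.039]'
python3 -c "
from arc import *
p=ctrl.get_state()['eef_pos'];v=p[:2]-H;r=np.hypot(*v);print(p,r,'door',np.degrees(np.arctan2(v[1],v[0]))%360-np.degrees(np.arcsin(.018/r)))
"
```

```text
time: 11.08
eef_pos: [0.5319, -0.027, 0.2094]
tcp_rot: [0.674, 0.739, -0.0, 0.0]
contact_force: [1.0, -0.5, 1.1]
opening: -0.001
finger_force: 0.0
time: 11.5
eef_pos: [0.5288, 0.0281, 0.2093]
tcp_rot: [0.779, 0.627, -0.001, -0.0]
contact_force: [-0.6, -0.6, 0.4]
opening: 0.002
finger_force: 0.0
[0.529 0.028 0.209] 0.18561970871507769 door 168.268062618169
```

```bash
python3 -m handwheel '[0.006,0.06,0,0,0,-0.03, 0.006,0.05,0,0,0,-0.027, 0.006,0.036,0,0,0,-0.02, 0.007,0.036,0,0,0,-0.02, 0.009,0.036,0,0,0,-0.02]'
python3 -m handwheel '[0.01,0.035,0,0,0,-0.02, 0.012,0.033,0,0,0,-0.018, 0.012,0.025,0,0,0,-0.015, 0.01,0.02,0,0,0,-0.012, 0.008,0.016,0,0,0,-0.01]'
python3 -c "
from arc import *
p=ctrl.get_state()['eef_pos'];v=p[:2]-H;r=np.hypot(*v);print(p,r,'door',np.degrees(np.arctan2(v[1],v[0]))%360-np.degrees(np.arcsin(.018/r)))
"
```

```text
time: 11.92
eef_pos: [0.534, 0.0607, 0.2093]
tcp_rot: [0.832, 0.554, -0.001, 0.0]
contact_force: [-0.2, -1.1, -0.1]
opening: -0.001
finger_force: 0.0
time: 12.33
eef_pos: [0.5417, 0.0802, 0.2092]
tcp_rot: [0.864, 0.504, -0.001, -0.0]
contact_force: [-0.7, -0.4, -0.5]
opening: 0.004
finger_force: 0.0
[0.542 0.08  0.209] 0.1860967414257829 door 151.68536253041205
```

```bash
python3 -m handwheel '[0.01,0.017,0,0,0,-0.01, 0.01,0.017,0,0,0,-0.01, 0.01,0.017,0,0,0,-0.01, 0.01,0.016,0,0,0,-0.01, 0.01,0.016,0,0,0,-0.01]'
python3 -m handwheel '[0.009,0.012,0,0,0,-0.01, 0.008,0.01,0,0,0,-0.01, 0.006,0.008,0,0,0,-0.01]'
```

```text
time: 12.75
eef_pos: [0.5494, 0.0931, 0.2098]
tcp_rot: [0.883, 0.469, -0.0, -0.0]
contact_force: [-1.0, -0.4, -0.7]
opening: 0.002
finger_force: 0.0
time: 13.0
eef_pos: [0.5528, 0.0976, 0.2099]
tcp_rot: [0.894, 0.448, 0.0, 0.0]
contact_force: [-1.0, -0.7, -0.6]
opening: 0.003
finger_force: 0.0
```

```bash
python3 -m handwheel '[0.006,0.008,0,0,0,-0.01, 0.006,0.008,0,0,0,0, 0.006,0.008,0,0,0,0]'
```

```text
time: 13.25
eef_pos: [0.5555, 0.1011, 0.2098]
tcp_rot: [0.897, 0.442, 0.0, 0.0]
contact_force: [-0.5, -0.6, 0.7]
opening: 0.001
finger_force: 0.0
```

```bash
python3 -m handwheel '[0.006,0.008,0,0,0,0, 0.006,0.008,0,0,0,0]'
```

```text
time: 13.42
eef_pos: [0.5573, 0.1035, 0.2099]
tcp_rot: [0.897, 0.442, 0.0, -0.0]
contact_force: [-0.6, -0.9, -0.0]
opening: 0.003
finger_force: 0.0
```

```bash
python3 -m handwheel '[0.006,0.008,0,0,0,0, 0.004,0.0053,0,0,0,0]'
```

```text
time: 13.58
eef_pos: [0.5588, 0.1055, 0.2099]
tcp_rot: [0.897, 0.442, 0.0, 0.0]
contact_force: [-0.5, -0.4, -0.2]
opening: -0.0
finger_force: 0.0
```

```bash
python3 -m handwheel '[0.004,0.0053,0,0,0,0, 0.004,0.0053,0,0,0,0]'
```

```text
time: 13.75
eef_pos: [0.559, 0.1058, 0.2098]
tcp_rot: [0.897, 0.442, -0.002, 0.001]
contact_force: [-5.7, -6.5, 2.6]
opening: 0.001
finger_force: 0.0
```

The door met its stop, with about 9 N at 0.18 m from the hinge. Backing off gently, rising, and going over to the green button.

```bash
python3 -m handwheel '[-0.01,-0.0133,0,0,0,0, -0.04,-0.053,0,0,0,0, -0.08,-0.106,0,0,0,0, -0.06,-0.08,0.1,0,0,0, -0.01,-0.014,0.2,0,0,0]'
python3 -m handwheel '[-0.02,-0.09,0.2,0,0,0, -0.05,-0.222,0.1,0,0,0, -0.05,-0.222,0,0,0,0, -0.05,-0.222,0,0,0,0, -0.05,-0.222,0,0,0,0]'
python3 -m handwheel '[-0.05,-0.222,0,0,0,0, -0.05,-0.222,0,0,0,0, -0.05,-0.222,0,0,0,0, -0.05,-0.222,0,0,0,0, -0.05,-0.222,0,0,0,0]'
python3 -m handwheel '[-0.05,-0.222,0,0,0,0, -0.05,-0.222,0,0,0,0, -0.03,-0.13,0,0,0,0, 0,0,0,0,0,0, 0,0,0,0,0,0]'
python3 - <<'E'
from h import *
for _ in range(1):
    s=ctrl.get_state();p=s['eef_pos'];print(p,(np.array([.4385,-.333,.076+.019+.025])-p)/.15)
a,d=imaging.read_camera("scene"); b,_=imaging.read_camera("top")
r=lambda i,x,y:cv2.resize(i[y:y+120,x:x+160],None,fx=4,fy=4,interpolation=cv2.INTER_CUBIC)
cv2.imwrite("pics/s5.png",cv2.resize(np.vstack([r(a,310,160),r(b,200,60)]),(400,600)))
E
```

```text
time: 14.17
eef_pos: [0.5261, 0.0657, 0.2504]
tcp_rot: [0.897, 0.441, -0.004, -0.002]
contact_force: [-0.1, 1.0, -0.3]
opening: -0.003
finger_force: 0.0
time: 14.58
eef_pos: [0.4963, -0.081, 0.3006]
tcp_rot: [0.897, 0.442, 0.001, 0.001]
contact_force: [1.2, 0.0, -0.8]
opening: -0.002
finger_force: 0.0
time: 15.0
eef_pos: [0.4585, -0.2478, 0.3]
tcp_rot: [0.897, 0.442, 0.001, 0.0]
contact_force: [1.1, -0.2, -0.1]
opening: -0.001
finger_force: 0.0
time: 15.42
eef_pos: [0.4393, -0.333, 0.2996]
tcp_rot: [0.898, 0.441, 0.0, -0.0]
contact_force: [0.3, -0.1, 0.3]
opening: 0.002
finger_force: 0.0
[ 0.43925682 -0.33296302  0.29955786] [-5.04549875e-03 -2.46554917e-04 -1.19705241e+00]
```

View pics/s5.png

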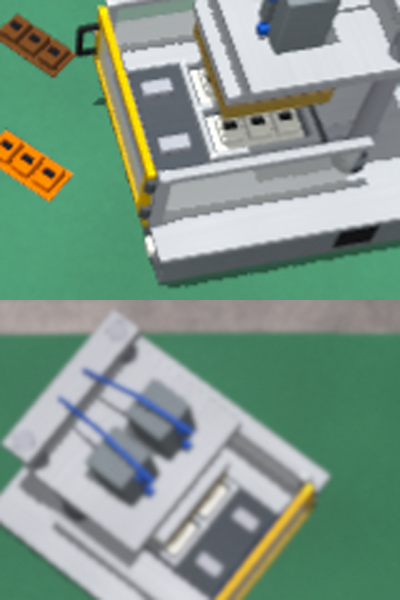

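The door is flush across the front posts and the blisters are seated. Descending to the button.

```bash
python3 -m handwheel '[-0.005,0,-0.2,0,0,0, 0,0,-0.26,0,0,0, 0,0,-0.26,0,0,0, 0,0,-0.25,0,0,0, 0,0,-0.15,0,0,0]'
python3 -m handwheel '[0,0,-0.05,0,0,0, 0,0,0,0,0,0, 0,0,0,0,0,0, 0,0,0,0,0,0]'
```

```text
time: 15.93
eef_pos: [0.438, -0.3289, 0.1276]
tcp_rot: [0.897, 0.443, -0.001, -0.003]
contact_force: [0.3, 0.1, -0.1]
opening: 0.003
finger_force: 0.0
time: 16.27
eef_pos: [0.4406, -0.3331, 0.127]
tcp_rot: [0.897, 0.442, 0.001, 0.002]
contact_force: [-0.2, -1.0, -0.0]
opening: 0.001
finger_force: 0.0
```

```bash
python3 -m handwheel '[0,0,-0.05,0,0,0, 0,0,-0.05,0,0,0, 0,0,-0.04,0,0,0, 0,0,-0.02,0,0,0, 0,0,-0.02,0,0,0]'
python3 -m handwheel '[0,0,-0.015,0,0,0, 0,0,-0.015,0,0,0, 0,0,-0.01,0,0,0]'
python3 -m handwheel '[0,0,-0.01,0,0,0, 0,0,-0.01,0,0,0]'
python3 -m handwheel '[0,0,-0.006,0,0,0, 0,0,0,0,0,0]'
```

```text
time: 16.68
eef_pos: [0.4388, -0.3321, 0.0965]
tcp_rot: [0.897, 0.442, -0.0, -0.0]
contact_force: [-0.4, 0.0, -0.0]
opening: 0.003
finger_force: 0.0
time: 16.93
eef_pos: [0.4389, -0.3322, 0.0913]
tcp_rot: [0.897, 0.442, -0.0, -0.001]
contact_force: [-2.0, 1.8, 3.8]
opening: 0.001
finger_force: 1.7
time: 17.1
eef_pos: [0.439, -0.3322, 0.0889]
tcp_rot: [0.897, 0.442, -0.0, -0.0]
contact_force: [-5.3, 4.4, 16.2]
opening: -0.0
finger_force: 8.1
time: 17.27
eef_pos: [0.439, -0.3322, 0.0889]
tcp_rot: [0.897, 0.442, -0.0, -0.001]
contact_force: [-4.9, 3.7, 11.2]
opening: 0.001
finger_force: 5.4
```

The button bottomed: motion stopped at 0.0889 m with the force well over 5 N. Lifting off now.

```bash
python3 -m handwheel '[0,0,0.02,0,0,0, 0,0,0.04,0,0,0, 0,0,0.06,0,0,0, 0,0,0.15,0,0,0, 0,0,0.2,0,0,0]'
python3 -m handwheel '[0,0,0.2,0,0,0, 0,0,0.2,0,0,0, 0,0,0.1,0,0,0, 0,0,0,0,0,0, 0,0,0,0,0,0]'
python3 - <<'E'
from h import *
D=np.load("pics/scene0.npy"); I0=cv2.imread("pics/top0.png")
b,d=imaging.read_camera("top")
# yellow door top edge line in the press frame
m=cv2.inRange(cv2.cvtColor(b,cv2.COLOR_BGR2HSV),(18,150,130),(32,255,255)); m[:,:240]=0; m[:90]=0; m[180:]=0; m[:,345:]=0
v,u=np.nonzero(m); P=np.array([atz("top",x,y,.234)[:2] for x,y in zip(u,v)])-[.6138,.0939]
Q=P@np.array([[.605,-.796],[.796,.605]])
print(len(u),np.polyfit(Q[:,1],Q[:,0],1),Q.min(0),Q.max(0))
# bystanders: changed pixels around the bench right/low areas
print("time",ctrl.get_state()['time'])
E
```

```text
time: 17.68
eef_pos: [0.4381, -0.3311, 0.1563]
tcp_rot: [0.897, 0.442, -0.001, -0.002]
contact_force: [1.4, 0.1, 0.4]
opening: -0.001
finger_force: 0.0
time: 18.1
eef_pos: [0.4396, -0.3327, 0.2339]
tcp_rot: [0.897, 0.442, 0.001, 0.001]
contact_force: [-1.0, 0.5, -0.3]
opening: -0.001
finger_force: 0.0
191 [ 0.00232739 -0.00723589] [-0.02680246 -0.13166651] [-0.00011338  0.08086955]
time 18.15
```

The door line lies parallel to the front at x ≈ -7 mm (slope 0.002), so the door is fully shut. Handing in.

```bash
python3 -c "
from plant import ctrl
print(ctrl.sign_off())"
```

```text
the job is handed in; nothing more can be done
None
```

I pushed the shuttle home to its end stop, swung the guard door fully shut, then pressed the green button right down and let it come back up, and handed the job in at about 18 s; I didn't take a picture of the button after lifting off.

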